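# Seat a lens barrel in the V stand and hold it down

### The job

First take the steel shaft out of the V stand and leave it lying in the grey tray. Then lift the lens barrel from its plywood cradle, set it gently in the V with its flat rear end up against the end stop and its nose pointing away from it, and press it down firmly (about 10 to 20 N) so that it bears about evenly on both flanks of the V; finish while still holding it pressed there, and leave everything else on the bench where it is.

Things in the scene. Friction and masses are not known exactly. Their poses are not given: they have to be found in the camera images.
- vstand: heavy steel V stand, fixed: dark base plate 100 x 175 mm, 12 mm thick, with two grey V saddles in line and an upright end-stop plate. Origin at the centre of the underside; y along the V towards the end stop, x across it, z up. Saddles: each 28 mm long (30 to 58 mm from the origin along y, both sides), 86 mm wide, tops 67 mm high; a 60 mm gap between them, open to the base plate, for fingers
- v_seat (a point): where the axis of a fully seated 40 mm barrel passes the middle of the gap: 63.3 mm above the V stand's underside, over its origin (the barrel's top is then 83.3 mm up). The V is 90 degrees, its lowest line 35 mm up at x = 0; a 16 mm shaft in it has its axis 46.3 mm up. Axes as vstand
- stop_face (a point): point on the face of the end stop at the height of the seated barrel's axis, 70 mm along +y from v_seat; the stop plate is 60 mm wide, its top 92 mm above the V stand's underside
- near_flank: the V stand's two sloping 45-degree flanks, ground smooth and oiled (friction about 0.15), on its -x side (one on each saddle), fixed to the stand; same origin and axes as vstand
- far_flank: the V stand's two sloping 45-degree flanks, ground smooth and oiled (friction about 0.15), on its +x side (one on each saddle), fixed to the stand; same origin and axes as vstand
- shaft: plain steel shaft, 16 mm diameter, 150 mm long, 0.21 to 0.25 kg, lying in the V at the start, its middle 4 to 16 mm from the middle of the gap, on the side away from the stop. Origin on its axis at mid-length, y along it
- barrel: lens barrel: aluminium cylinder, 40 mm diameter, 130 mm long, then a black nose (30 mm diameter, 20 mm long, glass end); the other end is flat. 0.24 to 0.36 kg. Two thin dark rings 22 mm either side of the origin, which is on the axis, 70 mm from the flat rear face, near the centre of mass; y along the axis towards the rear end (x, z turn as it rolls). Lies level in the cradle
- barrel_rear (a point): centre of the lens barrel's flat rear face
- cradle: low plywood cradle, fixed: board 100 x 190 mm, 10 mm thick, four chocks 14 mm high with inner faces 21.5 mm either side of the middle, 32 to 58 mm from the middle along y; 64 mm clear for fingers between. Origin at the centre of the underside, y along the bed. Barrel axis 30 mm above the bench, its rear end to +y, its origin within 5 mm of the middle
- tray: open grey plastic tray, fixed, 125 x 205 mm outside, 35 mm high, walls and floor 4 mm thick. Origin at the centre of the underside, y along its length, z up
- screwdriver: black-handled screwdriver, 170 mm long; a bystander, not to be disturbed
- tape_roll: black roll of tape, 64 mm across, 24 mm high; a bystander, not to be disturbed
- screw_jar: clear screw jar, 56 mm across, 75 mm high; a bystander, not to be disturbed
- bearing_carton: small cardboard carton, 60 x 85 x 40 mm; a bystander, not to be disturbed
- wrench: steel wrench, 160 mm long; a bystander, not to be disturbed
- caliper: steel caliper, 200 mm long, lying flat; a bystander, not to be disturbed
- mug: white mug, 80 mm across, 92 mm high; a bystander, not to be disturbed
Mind the look-alikes: they are no part of the job. There is more than one size of the shaft; the one meant has the size given above. What is shaped like the vstand but yellow is not meant.

How it is judged:
On the way:
1. the shaft lies in the tray, let go (x of shaft in the frame of tray between -0.055 and 0.055 m and y of shaft in the frame of tray between -0.055 and 0.055 m and z of shaft in the frame of tray between 0.006 and 0.024 m and contact force between shaft and the fingers below 0.3 N and linear speed of shaft below 0.05 m/s), for 0.2 s.
At the end, for the whole second after the job is handed in: Fingers still press the barrel (over 3 N), each flank takes over 4 N; axis within 2.5 mm of seated height, 3 mm of the V's middle, 0.03 rad of its line; rear face within 4 mm of the stop; at rest. Shaft let go on the tray floor, its middle within 55 mm of the tray's middle in x and y (all of step 1 and z of barrel in the frame of vstand between 0.0608 and 0.0658 m and x of barrel in the frame of vstand between -0.003 and 0.003 m and angle between the y axis of barrel and the y axis of vstand, either way round below 0.03 rad and y of barrel_rear in the frame of vstand between 0.066 and 0.0725 m and contact force between barrel and near_flank above 4 N and contact force between barrel and far_flank above 4 N and contact force between barrel and the fingers above 3 N and linear speed of barrel below 0.01 m/s); the arm keeps its last pose, push and grip.
It fails at once if the V stand's flanks take more than 60 N from the lens barrel (rammed or dropped in) (contact force between barrel and near_flank above 60 N or contact force between barrel and far_flank above 60 N).
It fails at once if a bystander is moved more than 30 mm (distance of any of screwdriver, tape_roll, screw_jar, bearing_carton, wrench, caliper, mug from where it was at the start of the episode above 0.03 m).
It also fails if it takes over 67 s, if anything falls off the work surface, if the arm or the gripper's body presses on something with over 40 N, if the wrist force passes 120 N, or if a joint passes its speed limit or range.

### The arm

A 6-joint arm with a two-finger parallel gripper is mounted at the origin on the work surface. World frame = base frame: x ahead of the robot, y to its left, z up, the work surface at z = 0. Lengths are in m, angles in rad, forces in N, time in s.
With the tool pointing down it reaches from about 0.375 to 0.9 m from the base axis. Payload 3.1 kg.
Tool frame: the origin (TCP) lies midway between the tips of the shut fingers; the grasp point (between the pads) lies 19 mm behind it; x points along the fingers, y is the direction in which the jaws open and shut, and the axes are right-handed (so a half turn about x gives the same grasp; the last joint's range is limited). The gripper opens to 87 mm and grips with 3 to 60 N. Pads are 19 mm wide; open, the fingers measure 117 mm over their backs; the gripper's body (75 mm by 190 mm) begins 51 mm behind the grasp point.
Start: joints at [0.938, 0.527, 1.433, -0, 1.181, -0.178], TCP at [0.275, 0.561, 0.223] pointing down, gripper open.
Joint ranges: [-3.08, 3.08], [-0.75, 2.2], [0.22, 2.44], [-1.43, 4.57], [0, 2.65], [-2.85, 2.85]. Speed limits (rad/s): [2.79, 2.79, 3.14, 3.14, 3.14, 3.14].

### API

Orientations are given as a unit quaternion [x, y, z, w].
In Python, from rig import get_obs, imaging, robot gives the robot as it stands.
- The arm moves only by the shell command python3 -m inch 'ROWS' [FORCE]. ROWS is JSON, a list of rows, each a list of 3 entries, a list of its own where there are three numbers: the finger opening in mm, from 0 to 87, then the shift along the tool's x, y, z in mm, then the turn, a rotation vector about the tool's x, y, z in degrees. In form: [[grip, [dx, dy, dz], [wx, wy, wz]], ...]. A call has 1 to 12 rows; each row shifts and turns the pose as measured when the row begins, along the tool's axes as they then stand; what a row does not reach is not made up. A row lasts 1/8 s, in which the tool goes at most 62.5 mm and 10.7 degrees, less where a joint would pass 70% of its speed; a pose out of reach is approached as far as the arm can. A call with a gripper value outside its range is refused whole. The fingers move at their own pace and stop on an object; FORCE is the grip in N (left out, the last holds). Time passes only in rows, so rows that do not move let the fingers close. It gives the time, the measured TCP pose, the force and the opening at its end, in the units of the state.
- get_obs(): the state, without advancing time (a new reading comes with each control period).
- imaging.camera(name): name is "scene" or "top" or "wrist"; returns the picture (400x640x3 uint8, red, green, blue); there is no depth.
- imaging.camera_params(name): a dict with "camera_matrix" (3x3 intrinsics, pixels), "xyz" and "rotation" of the camera in the world. Camera axes: x right, y down, z forward; pixel columns grow to the right and rows downward; lengths in m; the calibration is good to about 2 mm. A picture is of the moment at which its call begins: read the wrist's pose just before it. camera_params takes no time and is no camera call; for the wrist camera it gives the pose at the moment of the call.
- robot.hand_in(): hands the job in, once; it reports no verdict.
Trained networks look in the newest picture that a camera, given by its name, has taken for a name from the list of things; names that differ only in an ending like _2 or _b are one class to them, and where a whole thing is asked for, a point or a joint stands for the part that bears it (a point fixed in the world has none). Each returns a list of dicts, best first, with "confidence" (0 to 1); they miss things now and then, are a little off and sometimes report something else, mostly with a low value. They report only what shows in the picture. A call takes as long as a camera call. They do not tell look-alikes from the thing itself.
- imaging.cut_out(camera, target): "pixels" (400x640 bool, what is visible of it) and "box" ([centre column, centre row, width, height] in pixels, round what is visible of it).
- imaging.tip_of(camera, target): "pixel" ([column, row] in pixels: a listed point, or the origin of a listed thing).
The state is a dict: "time": time; "q": joint angles; "joint_velocities": joint speeds; "joint_torque": joint torques, N m; "position": TCP position; "tool_rot": TCP orientation; "ft_force": force on the tool from outside, world axes, zero at the start; "moment": the same for the moment, N m; "grip_width": finger opening in m.
Only numpy, scipy, OpenCV 4.12 (cv2) and the standard library are available. Lean on these libraries where they do the work, as an engineer would, in place of code of your own. Each camera call takes 0.05 s, during which the arm holds its last target. There are 200 camera calls.

## Working session

There is one attempt and no reset: what is moved stays moved. The work goes in short steps, Python scripts to look and compute and a shell command to move; the robot and the scene stay as the last step left them, time stands still between calls to the robot, and variables do not carry over. Pictures are saved under pics/ and viewed, about 8 in all and at most 12, crops included, and the job is handed in when it is done.

```bash
ls; mkdir -p pics
cat > h.py <<'E'
import numpy as np, cv2
from rig import get_obs, imaging, robot
from scipy.spatial.transform import Rotation as R
def params(n):
    p=imaging.camera_params(n); K=np.array(p["camera_matrix"]); r=np.array(p["rotation"])
    if r.shape!=(3,3): r=R.from_quat(r).as_matrix()
    return K,np.array(p["xyz"]),r
def ray(n,px,z,P=None):
    K,c,r=P or params(n); d=r@np.linalg.inv(K)@np.array([px[0],px[1],1.]); return c+d*(z-c[2])/d[2]
def proj(n,X,P=None):
    K,c,r=P or params(n); v=K@(r.T@(np.array(X)-c)); return v[:2]/v[2]
def snap(n,name):
    im=imaging.camera(n); cv2.imwrite("pics/"+name,im[...,::-1]); return im
E
python3 - <<'E'
from h import *
for n in ["top","scene"]:
    P=params(n); print(n,P)
    snap(n,n+"0.png")
    for t in ["vstand","shaft","barrel","cradle","tray","v_seat","stop_face","barrel_rear"]:
        for d in imaging.tip_of(n,t)[:3]: print(t,np.round(d["pixel"],1),round(d["confidence"],2),ray(n,d["pixel"],{"shaft":.046,"barrel":.03,"barrel_rear":.03,"v_seat":.063,"stop_face":.063}.get(t,0),P).round(4))
print(get_obs())
E
```

```text
pics
top (array([[496.12185654,   0.        , 324.24275881],
       [  0.        , 496.12185654, 198.79294607],
       [  0.        ,   0.        ,   1.        ]]), array([ 0.18618096, -0.01594308,  1.51889269]), array([[ 0.06175176, -0.97773621,  0.20054582],
       [-0.99808607, -0.05982702,  0.01564991],
       [-0.00330342, -0.2011284 , -0.97955932]]))
vstand [334.4 170. ] 0.89 [ 0.5919 -0.018   0.    ]
vstand [212.4 291.6] 0.64 [0.1917 0.3269 0.    ]
shaft [398.1 272.7] 0.82 [ 0.2796 -0.2228  0.046 ]
shaft [334.3 167.3] 0.8 [ 0.5881 -0.0171  0.046 ]
shaft [299.1 223.1] 0.51 [0.4088 0.0783 0.046 ]
barrel [421.7 206.7] 0.57 [ 0.4846 -0.2905  0.03  ]
cradle [417.9 208.2] 0.6 [ 0.4851 -0.2844  0.    ]
tray [236.9 204.1] 0.93 [0.4636 0.2793 0.    ]
v_seat [336.5 165.5] 0.82 [ 0.5896 -0.0235  0.063 ]
v_seat [206.4 294.7] 0.63 [0.1817 0.3291 0.063 ]
stop_face [312.  153.5] 0.59 [0.6229 0.0533 0.063 ]
stop_face [184.6 288.9] 0.59 [0.1942 0.3938 0.063 ]
stop_face [409.  140.8] 0.53 [ 0.6814 -0.241   0.063 ]
barrel_rear [400.9 196.6] 0.83 [ 0.5122 -0.2262  0.03  ]
barrel_rear [419.4 209.3
[... 1035 characters left out ...]
 0.03  ]
{'time': 0.9, 'q': array([ 9.37522135e-01,  5.27420693e-01,  1.43268146e+00, -8.26708575e-06,
        1.18137899e+00, -1.78458541e-01]), 'joint_velocities': array([-9.12448510e-04,  8.99976882e-05, -7.19211743e-04,  3.84890902e-04,
       -4.24117434e-04,  1.94387823e-03]), 'joint_torque': array([ 9.22741892e-04, -4.39988530e+01, -1.76988745e+01,  6.33965526e-02,
        5.03949181e-02, -1.85411716e-05]), 'position': array([0.2745113 , 0.56148496, 0.22260309]), 'tool_rot': array([ 0.15945331,  0.68888387, -0.159383  ,  0.68891997]), 'ft_force': array([-0.82871742,  0.01727676,  0.33414657]), 'moment': array([-0.01896763, -0.00267532, -0.02425109]), 'grip_width': 0.08697149285029991}
```

Run:
```python
import cv2
a=cv2.imread("pics/top0.png"); cv2.imwrite("pics/topc.png",cv2.resize(a[100:340,160:480],(800,600),interpolation=cv2.INTER_CUBIC))
```

```text
(no output)
```

View pics/topc.png

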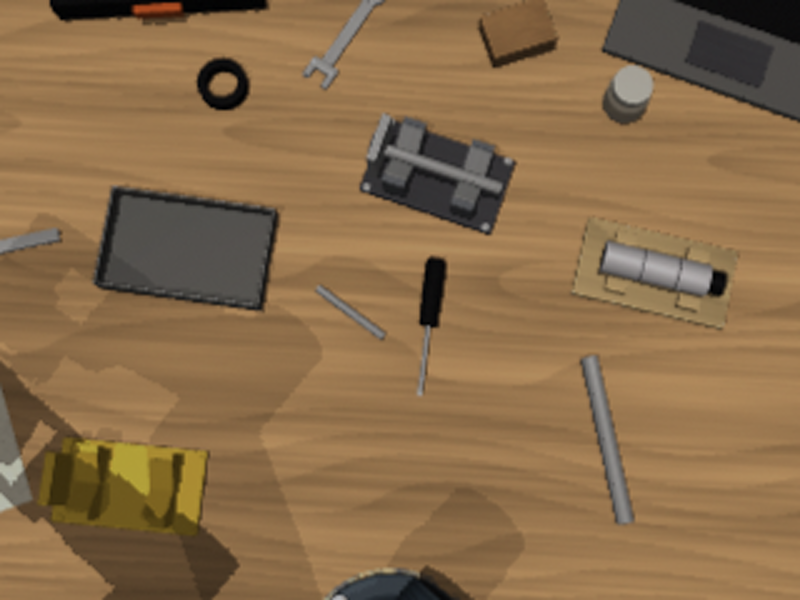

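View pics/scene0.png

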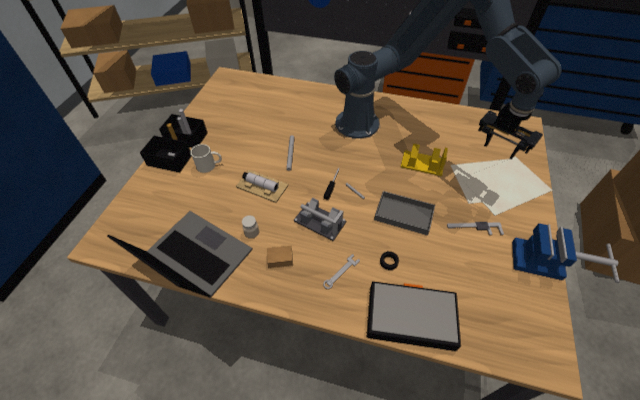

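The top crop shows the steel stand at about (335,168) full-image px with its stop on the left (+y). The shaft lies in it, the tray is at (237,204), the barrel at (422,207) with its nose to the right, and the yellow decoy is lower left.

```bash
cat > m.py <<'E'
from h import *
def axis(mask,n,z,P):
    ys,xs=np.nonzero(mask); pts=np.array([ray(n,(x,y),z,P)[:2] for x,y in zip(xs,ys)])
    (c,s,a)=cv2.minAreaRect((pts*1000).astype(np.float32)); m=pts.mean(0)
    w,v=np.linalg.eigh(np.cov((pts-m).T)); d=v[:,1]; d=d if d[1]>0 else -d
    return dict(n=len(xs),mean=m.round(4),dir_deg=round(np.degrees(np.arctan2(d[1],d[0])),2),rc=np.round(c,1),size=np.round(s,1),ang=round(a,2))
E
python3 - <<'E'
from m import *
Z={"shaft":.0463,"barrel":.03,"tray":.035,"cradle":.01,"vstand":.012}
for n in ["top","scene"]:
    P=params(n); imaging.camera(n)
    for t,z in Z.items():
        for d in imaging.cut_out(n,t)[:3]: print(n,t,round(d["confidence"],2),np.round(d["box"],0),axis(d["pixels"],n,z,P))
E
```

```text
top shaft 0.69 [302. 224.  24.  19.] {'n': 73, 'mean': array([0.4025, 0.0705]), 'dir_deg': np.float64(56.51), 'rc': array([405.7,  74.7]), 'size': array([88.8,  9.4]), 'ang': 54.78}
top shaft 0.64 [403. 274.  24.  68.] {'n': 423, 'mean': array([ 0.2765, -0.2355]), 'dir_deg': np.float64(14.45), 'rc': array([ 274.7, -235.7]), 'size': array([196.1,  21. ]), 'ang': 14.26}
top shaft 0.56 [336. 167.  51.  21.] {'n': 249, 'mean': array([ 0.5883, -0.0307]), 'dir_deg': np.float64(74.25), 'rc': array([589.8, -26.1]), 'size': array([148.,  19.]), 'ang': 74.46}
top barrel 0.97 [424. 208.  53.  26.] {'n': 645, 'mean': array([ 0.4835, -0.3   ]), 'dir_deg': np.float64(80.21), 'rc': array([ 482.6, -302.6]), 'size': array([156.4,  41.3]), 'ang': 79.47}
top barrel 0.35 [335. 168.  56.  49.] {'n': 1477, 'mean': array([ 0.5854, -0.014 ]), 'dir_deg': np.float64(70.28), 'rc': array([589.7, -16.3]), 'size': array([176.4, 107.5]), 'ang': 74.59}
top tray 0.73 [233. 201.  73.  47.] {'n': 2828, 'mean': array([0.4731, 0.2825]), 'dir_deg': np.float64(84.16), 'rc': array([475. , 281.3]), 'size': array([214.7, 133
[... 1399 characters left out ...]
: array([0.4934, 0.2874]), 'dir_deg': np.float64(85.64), 'rc': array([491.7, 285.8]), 'size': array([206.4, 149.7]), 'ang': 85.13}
scene cradle 0.8 [261. 186.  54.  32.] {'n': 661, 'mean': array([ 0.5008, -0.2809]), 'dir_deg': np.float64(87.54), 'rc': array([ 489.6, -290.6]), 'size': array([199.2, 107.9]), 'ang': 80.55}
scene vstand 0.74 [424. 159.  44.  30.] {'n': 974, 'mean': array([0.1781, 0.3351]), 'dir_deg': np.float64(112.98), 'rc': array([162.8, 331.7]), 'size': array([173.9, 189.3]), 'ang': 1.48}
scene vstand 0.67 [320. 218.  49.  46.] {'n': 1032, 'mean': array([ 0.5946, -0.0082]), 'dir_deg': np.float64(77.02), 'rc': array([583.4, -10.1]), 'size': array([175.2, 132.2]), 'ang': 74.86}
```

```bash
cat > go.py <<'E'
# python3 go.py x y z jawyaw_deg : total shift in tool axes (at current and after-turn orientation), and turn
from h import *; import sys
def rep(x,y,z,yaw):
    o=get_obs(); T=R.from_quat(o["tool_rot"]).as_matrix(); p=np.array(o["position"])
    j=np.array([np.cos(np.radians(yaw)),np.sin(np.radians(yaw)),0])
    if j@T[:,1]<0: j=-j
    G=np.column_stack([[0,0,-1],j,np.cross([0,0,-1],j)])
    D=np.array([x,y,z])-p
    print("t",round(o["time"],2),"pos",(p*1000).round(1),"jaw",np.degrees(np.arctan2(T[1,1],T[0,1])).round(2),"q",np.round(o["q"],2),"f",np.round(o["ft_force"],1),"w",round(o["grip_width"]*1000,1))
    print("turn",np.degrees(R.from_matrix(T.T@G).as_rotvec()).round(2),"shift now",(T.T@D*1000).round(1),"shift after turn",(G.T@D*1000).round(1))
if __name__=="__main__": rep(*map(float,sys.argv[1:]))
E
python3 go.py .59 -.02 .2 -15.6
```

```text
t 1.5 pos [274.5 561.5 222.5] jaw 63.94 q [ 0.94  0.53  1.43  0.    1.18 -0.18] f [-0.2  0.7 -0. ] w 87.4
turn [79.54  0.    0.  ] shift now [  22.5 -383.7  538.8] shift after turn [ 22.5 460.2 475.2]
```

```bash
python3 -m inch '[[87,[0,0,0],[10,0,0]],[87,[0,0,0],[10,0,0]],[87,[0,0,0],[10,0,0]],[87,[0,0,0],[10,0,0]],[87,[0,0,0],[10,0,0]],[87,[0,0,0],[10,0,0]],[87,[0,0,0],[10,0,0]],[87,[0,0,0],[9.5,0,0]]]' 30; python3 go.py .59 -.02 .2 -15.6
```

```text
time: 2.5
position: [0.2744, 0.5614, 0.2225]
tool_rot: [-0.573, -0.415, 0.573, -0.415]
ft_force: [-0.6, 0.5, 0.2]
grip_width: 0.0872
t 2.5 pos [274.4 561.4 222.5] jaw -18.2 q [0.94 0.53 1.43 0.   1.18 1.26] f [-0.6  0.5  0.2] w 87.2
turn [-2.6   0.01  0.01] shift now [ 22.5 481.4 453.8] shift after turn [ 22.5 460.3 475.1]
```

```bash
python3 -m inch '[[87,[0,40,40],[-2.6,0,0]],[87,[0,42,43],[0,0,0]],[87,[2,42,43],[0,0,0]],[87,[2,42,43],[0,0,0]],[87,[2,42,43],[0,0,0]],[87,[2,42,43],[0,0,0]],[87,[2,42,43],[0,0,0]],[87,[2,42,43],[0,0,0]],[87,[2,42,43],[0,0,0]],[87,[2,42,43],[0,0,0]],[87,[2,35,40],[0,0,0]],[87,[0,0,0],[0,0,0]]]'; python3 go.py .59 -.02 .2 -15.6
python3 - <<'E'
from m import *
n="wrist";P=params(n);im=snap(n,"w1.png");print(P[1])
for t,z in {"shaft":.0463,"vstand":.012}.items():
  for d in imaging.cut_out(n,t)[:2]: print(t,round(d["confidence"],2),np.round(d["box"],0),axis(d["pixels"],n,z,P))
for t,z in {"vstand":0,"v_seat":.0633,"stop_face":.0633,"shaft":.0463}.items():
  for d in imaging.tip_of(n,t)[:2]: print(t,np.round(d["pixel"],1),round(d["confidence"],2),ray(n,d["pixel"],z,P).round(4))
E
```

```text
time: 4.0
position: [0.5985, -0.0268, 0.2059]
tool_rot: [0.567, 0.427, -0.558, 0.43]
ft_force: [-0.2, 0.1, -0.1]
grip_width: 0.0868
t 4.0 pos [598.5 -26.8 205.9] jaw -15.44 q [-0.23  0.51  1.53  0.01  1.1   0.03] f [-0.2  0.1 -0.1] w 86.8
turn [ 0.17 -0.45 -0.69] shift now [  5.8 -10.1  -4.3] shift after turn [  5.9 -10.1  -4.3]
[0.61451294 0.04142321 0.36841709]
shaft 0.81 [307. 187.  22. 160.] {'n': 2598, 'mean': array([ 0.5898, -0.0214]), 'dir_deg': np.float64(74.31), 'rc': array([588.2, -26. ]), 'size': array([152.6,  15.5]), 'ang': 74.35}
shaft 0.77 [111. 129.  27. 100.] {'n': 1242, 'mean': array([0.4343, 0.0755]), 'dir_deg': np.float64(57.04), 'rc': array([433.8,  74.3]), 'size': array([92.3, 11.6]), 'ang': 56.76}
vstand 0.94 [307. 167. 105. 171.] {'n': 13484, 'mean': array([ 0.5928, -0.0097]), 'dir_deg': np.float64(74.47), 'rc': array([590.8, -15.4]), 'size': array([177.2, 102.1]), 'ang': 74.21}
vstand [307.7 174.6] 0.69 [ 0.591  -0.0198  0.    ]
vstand [493.5 202.4] 0.17 [ 0.7805 -0.1051  0.    ]
v_seat [305.6 186. ] 0.86 [ 0.5904 -0.0187  0.0633]
stop_face [305.2 105.6] 0.56 [0.6093 0.0483 0.0633]
shaft [111.1 130. ] 0.96 [0.4338 0.0751 0.0463]
shaft [303.6 192.5] 0.79 [ 0.5855 -0.0277  0.0463]
```

View pics/w1.png

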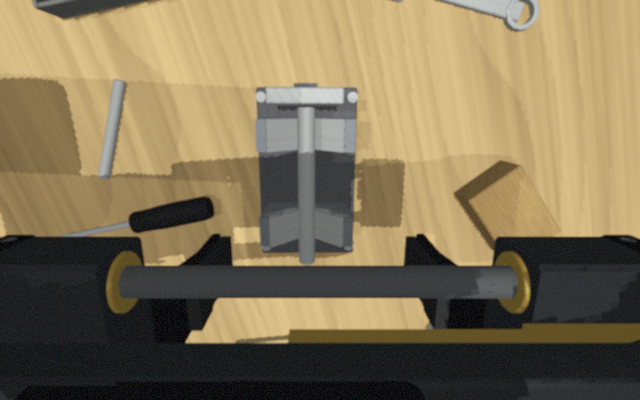

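The wrist picture shows the shaft in the V of the steel stand at column 306, rows 105–262. The stop is at row 97, and the gap between the saddles is clear.

```bash
python3 go.py .5886 -.025 .035 -15.65;  python3 -m inch '[[60,[10,-10,1],[0,-0.4,-0.7]],[60,[40,0,0],[0,0,0]],[60,[30,0,0],[0,0,0]],[60,[0,0,0],[0,0,0]]]' 30; python3 go.py .5886 -.025 .035 -15.65
```

```text
t 4.35 pos [595.7 -21.1 206.1] jaw -15.02 q [-0.23  0.5   1.53  0.01  1.1   0.03] f [-0.3  0.   1. ] w 87.1
turn [ 0.63 -0.49 -0.52] shift now [171.   -7.4   7. ] shift after turn [171.1  -5.8   5.6]
time: 4.85
position: [0.5826, -0.0155, 0.124]
tool_rot: [-0.559, -0.434, 0.561, -0.43]
ft_force: [-0.9, 0.0, 0.5]
grip_width: 0.0619
t 4.85 pos [582.6 -15.5 124. ] jaw -14.72 q [-0.22  0.6   1.62  0.    0.92  0.04] f [-0.9  0.   0.5] w 61.9
turn [ 0.93 -0.04  0.32] shift now [88.9  8.8  7.8] shift after turn [89.   8.4  7.6]
```

```bash
python3 -m inch '[[60,[20,8,8],[0.9,0,0.3]],[60,[20,0,0],[0,0,0]],[60,[10,0,0],[0,0,0]],[60,[0,0,0],[0,0,0]]]' 30; python3 go.py .5886 -.025 .035 -15.65
```

```text
time: 5.35
position: [0.5897, -0.0241, 0.0764]
tool_rot: [0.564, 0.427, -0.562, 0.429]
ft_force: [0.2, -0.0, -0.5]
grip_width: 0.0599
t 5.35 pos [589.7 -24.1  76.4] jaw -15.5 q [-0.23  0.68  1.64  0.    0.82  0.04] f [ 0.2 -0.  -0.5] w 59.9
turn [ 0.15 -0.03 -0.25] shift now [41.4 -1.   1.2] shift after turn [41.4 -0.8  1.2]
```

```bash
python3 -m inch '[[60,[20,-1,1],[0,0,0]],[60,[14,0,0],[0,0,0]],[60,[6,0,0],[0,0,0]],[60,[1,0,0],[0,0,0]],[10,[0,0,0],[0,0,0]],[10,[0,0,0],[0,0,0]],[10,[0,0,0],[0,0,0]],[10,[0,0,0],[0,0,0]],[10,[0,0,0],[0,0,0]],[10,[0,0,0],[0,0,0]]]' 30; python3 go.py .5886 -.025 .035 -15.65
```

```text
time: 6.6
position: [0.5902, -0.0244, 0.0391]
tool_rot: [0.565, 0.426, -0.561, 0.431]
ft_force: [-0.7, -0.3, 1.8]
grip_width: 0.0151
t 6.6 pos [590.2 -24.4  39.1] jaw -15.43 q [-0.23  0.74  1.66  0.    0.74  0.04] f [-0.7 -0.3  1.8] w 15.1
turn [ 0.22 -0.05 -0.48] shift now [ 4.1 -1.4  1. ] shift after turn [ 4.1 -1.3  1. ]
```

```bash
python3 -m inch '[[10,[-15,0,0],[0,0,0]],[10,[-35,0,0],[0,0,0]],[10,[-40,0,0],[0,0,0]],[10,[-30,0,0],[0,0,0]],[10,[0,0,0],[-9.5,0,0]],[10,[0,0,0],[0,0,0]]]' 30; python3 go.py .467 .279 .13 -5.5
```

```text
time: 7.35
position: [0.5918, -0.025, 0.1662]
tool_rot: [0.528, 0.469, -0.521, 0.479]
ft_force: [0.5, 0.0, -1.5]
grip_width: 0.0152
t 7.35 pos [591.8 -25.  166.2] jaw -5.78 q [-0.23  0.55  1.58  0.    0.99 -0.13] f [ 0.5  0.  -1.5] w 15.2
turn [-0.28  0.1  -0.95] shift now [  33.2 -155.3 -289.9] shift after turn [  36.2 -153.4 -290.6]
```

```bash
python3 -m inch '[[10,[0,-26,-48],[0,0,-0.9]],[10,[0,-26,-48],[0,0,0]],[10,[0,-26,-48],[0,0,0]],[10,[0,-26,-48],[0,0,0]],[10,[10,-26,-48],[0,0,0]],[10,[20,-15,-30],[0,0,0]],[10,[0,0,0],[0,0,0]],[10,[0,0,0],[0,0,0]]]' 30; python3 go.py .467 .279 .008 -5.5
```

```text
time: 8.35
position: [0.4785, 0.2661, 0.1346]
tool_rot: [0.533, 0.465, -0.529, 0.47]
ft_force: [0.0, -0.8, -2.3]
grip_width: 0.0154
t 8.35 pos [478.5 266.1 134.6] jaw -7.28 q [ 0.31  0.54  1.72 -0.01  0.87  0.44] f [ 0.  -0.8 -2.3] w 15.4
turn [-1.78  0.04 -0.53] shift now [126.4 -14.2 -11.4] shift after turn [126.6 -12.6 -11.8]
```

```bash
python3 -m inch '[[10,[30,-13,-12],[-1.7,0,-0.5]],[10,[40,0,0],[0,0,0]],[10,[25,0,0],[0,0,0]],[10,[12,0,0],[0,0,0]],[10,[6,0,0],[0,0,0]],[10,[0,0,0],[0,0,0]]]' 30; python3 go.py .467 .279 .009 -5.5
```

```text
time: 9.1
position: [0.477, 0.2761, 0.0228]
tool_rot: [0.531, 0.469, -0.523, 0.474]
ft_force: [0.6, 0.0, -2.1]
grip_width: 0.0154
t 9.1 pos [477.  276.1  22.8] jaw -6.34 q [ 0.32  0.73  1.77 -0.    0.63  0.44] f [ 0.6  0.  -2.1] w 15.4
turn [-0.84 -0.22 -0.74] shift now [ 13.7 -10.4  -1.7] shift after turn [ 13.8 -10.2  -1.9]
```

```bash
python3 -m inch '[[10,[8,-5,0],[0,0,0]],[10,[5,0,0],[0,0,0]],[10,[3,0,0],[0,0,0]],[10,[1.5,0,0],[0,0,0]],[10,[0,0,0],[0,0,0]]]' 30; python3 go.py .467 .279 .005 -5.5
```

```text
time: 9.72
position: [0.4734, 0.2774, 0.0061]
tool_rot: [0.532, 0.469, -0.521, 0.475]
ft_force: [-0.2, 0.4, -1.7]
grip_width: 0.015
t 9.72 pos [473.4 277.4   6.1] jaw -6.34 q [ 0.33  0.76  1.78 -0.    0.58  0.44] f [-0.2  0.4 -1.7] w 15.0
turn [-0.84 -0.32 -0.96] shift now [ 1.  -6.5 -0.9] shift after turn [ 1.1 -6.5 -1. ]
```

Release, raise, and look.

```bash
python3 -m inch '[[32,[0,0,0],[0,0,0]],[32,[0,0,0],[0,0,0]],[32,[0,0,0],[0,0,0]],[32,[-10,0,0],[0,0,0]],[32,[-40,0,0],[0,0,0]],[80,[-60,0,0],[0,0,0]],[80,[-60,0,0],[0,0,0]],[80,[0,0,0],[0,0,0]]]' 30; python3 go.py .484 -.293 .2 -10
python3 - <<'E'
from m import *
P=params("top"); imaging.camera("top")
for t,z in {"shaft":.012,"tray":.035,"barrel":.03}.items():
  for d in imaging.cut_out("top",t)[:3]: print(t,round(d["confidence"],2),np.round(d["box"],0),axis(d["pixels"],"top",z,P))
for t in ["tray"]:
  for d in imaging.tip_of("top",t)[:1]: print(ray("top",d["pixel"],0,P))
E
```

```text
time: 10.72
position: [0.4718, 0.2771, 0.1845]
tool_rot: [0.534, 0.468, -0.52, 0.475]
ft_force: [0.3, -0.1, 0.4]
grip_width: 0.0541
t 10.72 pos [471.8 277.1 184.5] jaw -6.35 q [ 0.33  0.46  1.68 -0.    0.97  0.44] f [ 0.3 -0.1  0.4] w 54.1
turn [ 3.65 -0.49 -1.2 ] shift now [-18.4  75.5 565.1] shift after turn [-15.5 111.  559.3]
shaft 0.69 [401. 277.  24.  68.] {'n': 416, 'mean': array([ 0.2734, -0.2425]), 'dir_deg': np.float64(14.85), 'rc': array([ 275.5, -241.7]), 'size': array([197.7,  21.1]), 'ang': 14.72}
shaft 0.58 [301. 225.  28.  24.] {'n': 105, 'mean': array([0.4059, 0.0698]), 'dir_deg': np.float64(56.72), 'rc': array([411.2,  75.1]), 'size': array([97.1, 13.7]), 'ang': 53.69}
shaft 0.44 [247. 204.  28.  12.] {'n': 165, 'mean': array([0.4696, 0.2427]), 'dir_deg': np.float64(83.03), 'rc': array([470.4, 244.9]), 'size': array([87.8, 20.9]), 'ang': 82.07}
tray 0.57 [249. 202.  42.  43.] {'n': 1336, 'mean': array([0.4718, 0.2329]), 'dir_deg': np.float64(8.47), 'rc': array([470.8, 237. ]), 'size': array([118.2, 128.9]), 'ang': 85.54}
barrel 0.6 [424. 206.  48.  27.] {'n': 686, 'mean': array([ 0.4834, -0.3007]), 'dir_deg': np.float64(80.32), 'rc': array([ 483.2, -302.7]), 'size': array([157.7,  44. ]), 'ang': 79.13}
[0.46811723 0.27881496 0.        ]
```

```bash
python3 -m inch '[[80,[0,10,50],[3.6,-0.4,-1.2]],[80,[-2,10,58],[0,0,0]],[80,[-2,11,58],[0,0,0]],[80,[-2,11,58],[0,0,0]],[80,[-2,11,58],[0,0,0]],[80,[-2,11,58],[0,0,0]],[80,[-2,11,58],[0,0,0]],[80,[0,11,58],[0,0,0]],[80,[0,11,58],[0,0,0]],[80,[0,11,30],[0,0,0]],[80,[0,0,0],[0,0,0]],[80,[0,0,0],[0,0,0]]]' 30; python3 go.py .484 -.297 .2 -10
python3 - <<'E'
from m import *
n="wrist";P=params(n);im=snap(n,"w2.png");print(P[1])
for t,z in {"barrel":.03,"cradle":.01}.items():
  for d in imaging.cut_out(n,t)[:2]: print(t,round(d["confidence"],2),np.round(d["box"],0),axis(d["pixels"],n,z,P))
for t,z in {"barrel":.03,"cradle":0,"barrel_rear":.03}.items():
  for d in imaging.tip_of(n,t)[:2]: print(t,np.round(d["pixel"],1),round(d["confidence"],2),ray(n,d["pixel"],z,P).round(4))
E
```

```text
time: 12.48
position: [0.4747, -0.2924, 0.1684]
tool_rot: [-0.531, -0.469, 0.552, -0.439]
ft_force: [0.1, 0.6, 0.8]
grip_width: 0.0798
t 12.47 pos [ 474.7 -292.4  168.4] jaw -10.0 q [-0.74  0.53  1.62 -0.03  1.04 -0.55] f [0.1 0.6 0.8] w 79.8
turn [-0.   -0.21  2.97] shift now [-32.1   8.3   2.8] shift after turn [-31.6  10.    2.9]
[ 0.49458501 -0.22402371  0.33043597]
barrel 0.78 [336. 190.  48. 151.] {'n': 6783, 'mean': array([ 0.4844, -0.2899]), 'dir_deg': np.float64(79.78), 'rc': array([ 483.4, -293.8]), 'size': array([138.8,  40.2]), 'ang': 79.8}
cradle 0.67 [339. 173. 117. 184.] {'n': 12835, 'mean': array([ 0.4875, -0.2726]), 'dir_deg': np.float64(78.73), 'rc': array([ 484.8, -285.9]), 'size': array([175.1, 101.4]), 'ang': 79.84}
barrel [336.5 194.4] 0.58 [ 0.4831 -0.2954  0.03  ]
barrel_rear [334.7 112.9] 0.69 [ 0.493  -0.2258  0.03  ]
```

View pics/w2.png

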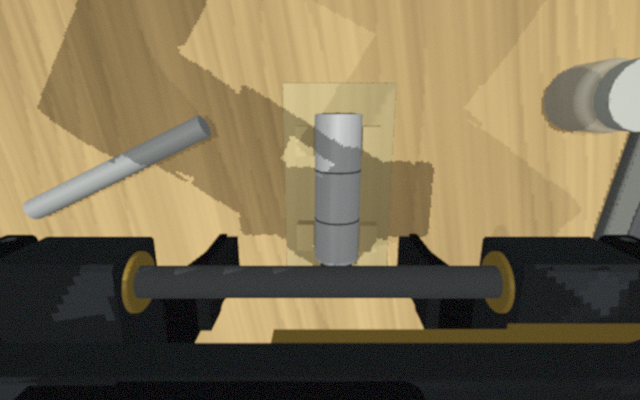

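The wrist view shows the barrel at column 337, with its rings at rows 172 and 222 and the rear end at row 113. That puts the origin at (0.4835, -0.2955), which agrees with the network and with the 70 mm distance to the rear.

```bash
python3 -m inch '[[75,[0,9,3],[0,0,3]],[75,[20,0,0],[0,0,0]],[75,[30,0,0],[0,0,0]],[75,[20,0,0],[0,0,0]],[75,[0,0,0],[0,0,0]]]' 30; python3 go.py .4835 -.2955 .016 -10.2
```

```text
time: 13.4
position: [0.4871, -0.2951, 0.1008]
tool_rot: [0.542, 0.453, -0.538, 0.459]
ft_force: [-0.3, -0.4, 1.2]
grip_width: 0.075
t 13.4 pos [ 487.1 -295.1  100.8] jaw -9.62 q [-0.74  0.62  1.69  0.01  0.83 -0.58] f [-0.3 -0.4  1.2] w 75.0
turn [ 0.58  0.09 -0.58] shift now [84.8 -4.3  0.9] shift after turn [84.8 -3.4  1.1]
```

```bash
python3 -m inch '[[75,[25,-4,1],[0.6,0,-0.6]],[75,[28,0,0],[0,0,0]],[75,[14,0,0],[0,0,0]],[75,[8,0,0],[0,0,0]],[75,[0,0,0],[0,0,0]]]' 30; python3 go.py .4835 -.2955 .016 -10.2
```

```text
time: 14.02
position: [0.4872, -0.2973, 0.0292]
tool_rot: [-0.542, -0.45, 0.542, -0.458]
ft_force: [0.5, 0.4, 0.3]
grip_width: 0.075
t 14.03 pos [ 487.2 -297.3   29.2] jaw -10.1 q [-0.74  0.74  1.71 -0.    0.68 -0.56] f [0.5 0.4 0.3] w 75.0
turn [ 0.1   0.41 -0.47] shift now [13.1 -4.  -1.2] shift after turn [13.2 -3.9 -1.1]
```

```bash
python3 -m inch '[[75,[7,-4,-1],[0,0.4,-0.5]],[75,[6,0,-1],[0,0,0]],[75,[2,0,0],[0,0,0]],[75,[0,0,0],[0,0,0]]]' 30; python3 go.py .4835 -.2955 .016 -10.2
```

```text
time: 14.52
position: [0.4843, -0.2954, 0.0148]
tool_rot: [-0.542, -0.453, 0.542, -0.455]
ft_force: [0.9, -0.8, -0.6]
grip_width: 0.075
t 14.53 pos [ 484.3 -295.4   14.8] jaw -10.1 q [-0.74  0.76  1.72 -0.    0.66 -0.57] f [ 0.9 -0.8 -0.6] w 75.0
turn [ 0.1   0.08 -0.09] shift now [-1.2 -0.8  0.2] shift after turn [-1.2 -0.8  0.2]
```

```bash
python3 -m inch '[[35,[0,0,0],[0,0,0]],[35,[0,0,0],[0,0,0]],[35,[0,0,0],[0,0,0]],[35,[0,0,0],[0,0,0]],[35,[0,0,0],[0,0,0]],[35,[-10,0,0],[0,0,0]],[35,[-30,0,0],[0,0,0]],[35,[-45,0,0],[0,0,0]],[35,[-45,0,0],[0,0,0]],[35,[-10,0,0],[0,0,0]],[35,[0,0,0],[5,0,0]],[35,[0,0,0],[0,0,0]]]' 40; python3 go.py .588 -.028 .16 -15.65
```

```text
time: 16.02
position: [0.4818, -0.293, 0.1577]
tool_rot: [-0.561, -0.431, 0.562, -0.428]
ft_force: [0.5, 0.5, -2.1]
grip_width: 0.0391
t 16.02 pos [ 481.8 -293.   157.7] jaw -15.19 q [-0.74  0.53  1.65 -0.    0.97 -0.48] f [ 0.5  0.5 -2.1] w 39.1
turn [ 0.46 -0.11  0.26] shift now [  -1.9   33.  -283.6] shift after turn [  -2.3   30.8 -283.8]
```

```bash
python3 -m inch '[[35,[0,6,-50],[0.4,0,0.3]],[35,[0,6,-57],[0,0,0]],[35,[0,6,-57],[0,0,0]],[35,[0,6,-57],[0,0,0]],[35,[0,5,-40],[0,0,0]],[35,[0,0,-10],[0,0,0]],[35,[0,0,0],[0,0,0]],[35,[0,0,0],[0,0,0]]]' 40; python3 go.py .588 -.0285 .16 -15.65
python3 - <<'E'
from m import *
n="wrist";P=params(n);im=snap(n,"w3.png")
for t,z in {"barrel":.175,"vstand":.012}.items():
  for d in imaging.cut_out(n,t)[:1]: print(t,round(d["confidence"],2),np.round(d["box"],0),axis(d["pixels"],n,z,P))
for t,z in {"barrel":.175,"barrel_rear":.175,"v_seat":.0633,"stop_face":.0633,"vstand":0}.items():
  for d in imaging.tip_of(n,t)[:1]: print(t,np.round(d["pixel"],1),round(d["confidence"],2),ray(n,d["pixel"],z,P).round(4))
E
```

```text
time: 17.02
position: [0.579, -0.0336, 0.1482]
tool_rot: [-0.559, -0.434, 0.565, -0.424]
ft_force: [1.0, -0.7, -2.9]
grip_width: 0.0387
t 17.02 pos [579.  -33.6 148.2] jaw -15.26 q [-0.25  0.57  1.61  0.    0.98  0.01] f [ 1.  -0.7 -2.9] w 38.7
turn [ 0.38 -0.09  0.94] shift now [-12.    7.2  -7.3] shift after turn [-11.8   7.3  -7.3]
barrel 0.9 [317. 222. 102. 217.] {'n': 16848, 'mean': array([ 0.5868, -0.0026]), 'dir_deg': np.float64(74.67), 'rc': array([584.7, -11. ]), 'size': array([94.6, 37.7]), 'ang': 74.79}
vstand 0.65 [367. 177.  64. 151.] {'n': 2157, 'mean': array([ 0.6318, -0.0158]), 'dir_deg': np.float64(78.96), 'rc': array([616.3, -32.7]), 'size': array([131.5,  52.3]), 'ang': 74.66}
barrel [318.2 269. ] 0.84 [ 0.5802 -0.0283  0.175 ]
barrel_rear [316.1 111.8] 0.66 [0.5966 0.0345 0.175 ]
stop_face [332.3  83.5] 0.78 [0.6097 0.0495 0.0633]
```

View pics/w3.png

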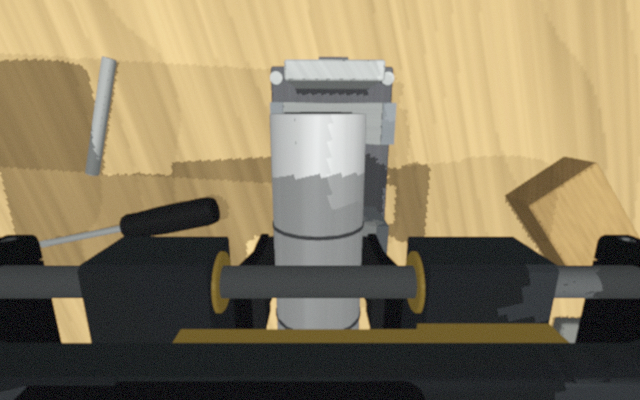

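The wrist view shows the barrel held. Its rear edge is near row 113 (columns 272–365), and the stop's top edge runs from about (285,81) to (384,81).

Run:
```python
from m import *
n="wrist";P=params(n)
for px in [(285,80.5),(384.5,80.5)]: print("stop",ray(n,px,.092,P).round(4))
a,b=[ray(n,p,.092,P)[:2] for p in [(285,80.5),(384.5,80.5)]]
d=b-a; yaw=np.arctan2(d[1],d[0]); print("w",np.linalg.norm(d),"yaw",np.degrees(yaw)); u=np.array([-np.sin(yaw),np.cos(yaw)]); print("seat est",((a+b)/2-.07*u).round(4))
v=np.array([np.cos(np.radians(74.35)),np.sin(np.radians(74.35))]); print("seat est2",((a+b)/2-.07*v).round(4))
r=ray(n,(318.5,113),.183,P); print("rear",r.round(4),"origin",(r[:2]-.07*v).round(4),"tcp",get_obs()["position"])
im=cv2.imread("pics/w3.png"); cv2.imwrite("pics/w3c.png",cv2.resize(im[50:130,250:410],(800,400),interpolation=cv2.INTER_CUBIC))
```

```text
stop [0.5825 0.0574 0.092 ]
stop [0.6399 0.0416 0.092 ]
w 0.05952954647527457 yaw -15.405931937052037
seat est [ 0.5926 -0.018 ]
seat est2 [ 0.5923 -0.0179]
rear [0.5982 0.0343 0.183 ] origin [ 0.5793 -0.0331] tcp [ 0.57971028 -0.03305715  0.14888097]
```

View pics/w3c.png

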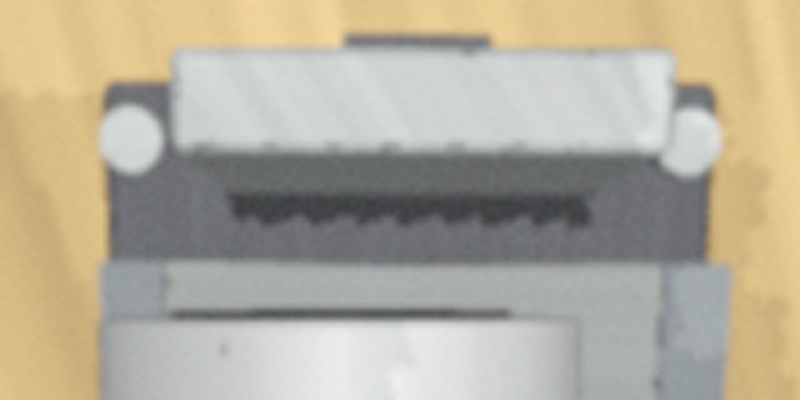

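```bash
python3 -m inch '[[35,[0,8,-6],[0.2,0,0.7]],[35,[20,2,-1],[0,0,0]],[35,[25,1,0],[0,0,0]],[35,[15,0,0],[0,0,0]],[35,[0,0,0],[0,0,0]]]' 40; python3 go.py .5904 -.0236 .0483 -15.6
```

```text
time: 18.05
position: [0.5964, -0.0287, 0.0885]
tool_rot: [0.565, 0.427, -0.561, 0.429]
ft_force: [-0.0, 0.6, -2.1]
grip_width: 0.0391
t 18.05 pos [596.4 -28.7  88.5] jaw -15.52 q [-0.24  0.67  1.62  0.    0.85  0.03] f [-0.   0.6 -2.1] w 39.1
turn [ 0.08 -0.17 -0.29] shift now [40.2 -7.3 -3.2] shift after turn [40.2 -7.1 -3.3]
```

```bash
python3 -m inch '[[35,[5,-7,-2],[0,0,0]],[35,[12,0,0],[0,0,0]],[35,[6,0,0],[0,0,0]],[35,[0,0,0],[0,0,0]]]' 40; python3 go.py .5904 -.0236 .0483 -15.6
```

```text
time: 18.55
position: [0.5911, -0.0246, 0.0657]
tool_rot: [0.566, 0.426, -0.56, 0.43]
ft_force: [0.4, -0.2, -2.4]
grip_width: 0.0395
t 18.55 pos [591.1 -24.6  65.7] jaw -15.5 q [-0.23  0.7   1.65  0.    0.79  0.04] f [ 0.4 -0.2 -2.4] w 39.5
turn [ 0.1  -0.18 -0.48] shift now [17.4 -1.1 -0.7] shift after turn [17.4 -1.  -0.7]
```

```bash
python3 -m inch '[[35,[6,-0.5,-1],[0,0,-0.3]],[35,[4,0,0],[0,0,0]],[35,[2,0,0],[0,0,0]],[35,[0,0,0],[0,0,0]]]' 40; python3 go.py .5908 -.0225 .0483 -15.6
```

```text
time: 19.05
position: [0.5917, -0.0237, 0.0533]
tool_rot: [0.565, 0.427, -0.561, 0.428]
ft_force: [-1.0, 1.2, -2.7]
grip_width: 0.0393
t 19.05 pos [591.7 -23.7  53.3] jaw -15.52 q [-0.23  0.72  1.65  0.    0.77  0.04] f [-1.   1.2 -2.7] w 39.3
turn [ 0.08 -0.19 -0.24] shift now [ 5.  -1.2 -0.9] shift after turn [ 5.  -1.2 -0.9]
```

```bash
python3 -m inch '[[35,[1,0,-2],[0,0,0]],[35,[1,0,-1.5],[0,0,0]],[35,[1,0,-0.5],[0,0,0]],[35,[0,0,0],[0,0,0]]]' 40; python3 go.py .592 -.0185 .0483 -15.6;  python3 -m inch '[[35,[1,0,0],[0,0,0]],[35,[0.5,0,0],[0,0,0]],[35,[0,0,0],[0,0,0]]]' 40; python3 go.py .592 -.0185 .0483 -15.6
```

```text
time: 19.55
position: [0.5931, -0.0195, 0.0504]
tool_rot: [0.565, 0.427, -0.561, 0.429]
ft_force: [0.5, -0.5, -2.2]
grip_width: 0.0393
t 19.55 pos [593.1 -19.5  50.4] jaw -15.51 q [-0.22  0.72  1.64  0.    0.77  0.04] f [ 0.5 -0.5 -2.2] w 39.3
turn [ 0.09 -0.19 -0.27] shift now [ 2.1 -1.3 -0.7] shift after turn [ 2.1 -1.3 -0.7]
time: 19.92
position: [0.5924, -0.0193, 0.0494]
tool_rot: [0.565, 0.428, -0.561, 0.428]
ft_force: [-0.3, 0.1, -1.6]
grip_width: 0.0393
t 19.93 pos [592.4 -19.3  49.4] jaw -15.51 q [-0.22  0.72  1.65  0.    0.77  0.05] f [-0.3  0.1 -1.6] w 39.3
turn [ 0.09 -0.18 -0.2 ] shift now [ 1.1 -0.6 -0.7] shift after turn [ 1.1 -0.6 -0.7]
```

```bash
cat > f.py <<'E'
from h import *
a=[]
for i in range(3):
    imaging.camera("top"); o=get_obs(); a.append(R.from_quat(o["tool_rot"]).inv().apply(o["ft_force"]))
print("tool f",np.mean(a,0).round(2),"sd",np.std(a,0).round(2),"pos",(o["position"]*1000).round(1),"t",round(o["time"],1))
E
python3 -m inch '[[35,[0.7,0,0],[0,0,0]],[35,[0.7,0,0],[0,0,0]],[35,[0,0,0],[0,0,0]]]' 40 >/dev/null; python3 f.py; python3 -m inch '[[35,[0.7,0,0],[0,0,0]],[35,[0.7,0,0],[0,0,0]],[35,[0,0,0],[0,0,0]]]' 40 >/dev/null; python3 f.py
```

```text
tool f [-1.56 -2.19 -0.53] sd [0.35 0.72 0.53] pos [591.7 -19.1  48.6] t 20.4
tool f [-3.05 -2.44 -0.08] sd [0.2  0.48 0.25] pos [591.7 -19.1  48.6] t 21.0
```

```bash
python3 -m inch '[[35,[1.5,-0.5,0],[0,0,0]],[35,[1.5,-0.5,0],[0,0,0]]]' 40 >/dev/null; python3 f.py; python3 -m inch '[[35,[2.5,-0.5,0],[0,0,0]],[35,[2.5,-0.5,0],[0,0,0]]]' 40 >/dev/null; python3 f.py
```

```text
tool f [-11.79  -3.66   0.65] sd [0.06 0.33 0.51] pos [591.6 -19.1  48.4] t 21.4
tool f [-17.5   -5.41   0.7 ] sd [0.18 0.41 0.39] pos [591.7 -19.1  48.3] t 21.8
```

```bash
python3 -m inch '[[35,[1.8,-1.5,0],[0,0,0]],[35,[1.8,-1.5,0],[0,0,0]]]' 40 >/dev/null; python3 f.py; python3 -m inch '[[35,[1.5,-2.5,-0.8],[0,0,0]],[35,[1.5,-2.5,-0.8],[0,0,0]]]' 40 >/dev/null; python3 f.py
```

```text
tool f [-12.16  -1.84   0.66] sd [0.52 0.15 0.58] pos [591.8 -19.1  48.4] t 22.2
tool f [-8.02 -0.45  2.69] sd [0.4  0.53 0.49] pos [592.  -19.   48.4] t 22.6
```

```bash
python3 -m inch '[[35,[1,-2,-3],[0,0,0]],[35,[1,-2,-3],[0,0,0]]]' 40 >/dev/null; python3 f.py; python3 -m inch '[[35,[2.2,-2.5,0],[0,0,0]],[35,[2.2,-2.5,0],[0,0,0]]]' 40 >/dev/null; python3 f.py
python3 - <<'E'
from m import *
P=params("wrist");im=snap("wrist","w4.png"); cv2.imwrite("pics/w4c.png",cv2.resize(im[40:200,220:440,::-1],(770,560),interpolation=cv2.INTER_CUBIC))
P=params("top"); im=snap("top","t4.png"); cv2.imwrite("pics/t4c.png",cv2.resize(im[130:250,180:440,::-1],(780,360),interpolation=cv2.INTER_CUBIC))
for t,z in {"shaft":.012,"tray":.035}.items():
  for d in imaging.cut_out("top",t)[:3]: print(t,round(d["confidence"],2),np.round(d["box"],0),axis(d["pixels"],"top",z,P))
E
```

```text
tool f [-7.280e+00 -1.000e-02  1.113e+01] sd [0.14 0.12 0.83] pos [592.3 -18.2  48.4] t 23.0
tool f [-13.89  -1.29   0.37] sd [0.56 0.29 0.06] pos [592.5 -18.3  48.4] t 23.4
shaft 0.63 [401. 276.  24.  69.] {'n': 526, 'mean': array([ 0.2775, -0.2411]), 'dir_deg': np.float64(14.12), 'rc': array([ 276.9, -241.2]), 'size': array([201.7,  25.6]), 'ang': 13.89}
shaft 0.6 [301. 225.  27.  24.] {'n': 109, 'mean': array([0.411 , 0.0775]), 'dir_deg': np.float64(56.68), 'rc': array([411.2,  77.8]), 'size': array([97.8, 10.5]), 'ang': 56.6}
tray 0.83 [206. 196.  15.  42.] {'n': 455, 'mean': array([0.4763, 0.3714]), 'dir_deg': np.float64(0.4), 'rc': array([483.1, 372.9]), 'size': array([131.8,  38.1]), 'ang': 2.16}
```

View pics/w4c.png

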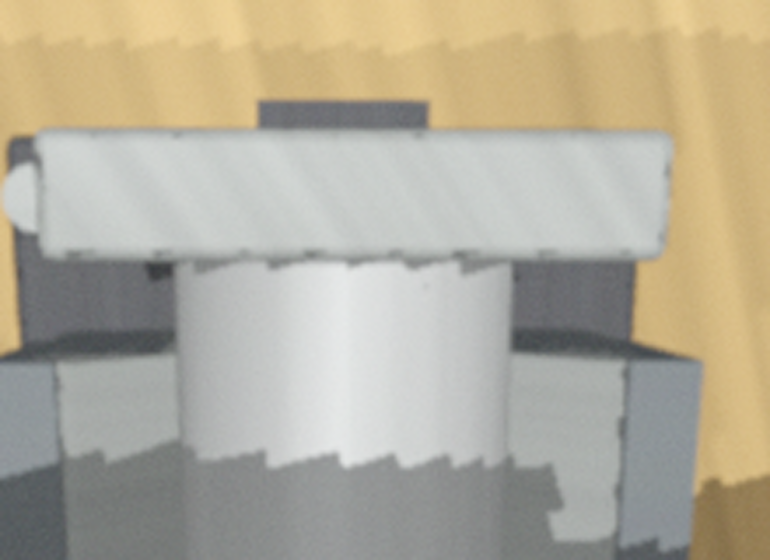

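View pics/t4c.png

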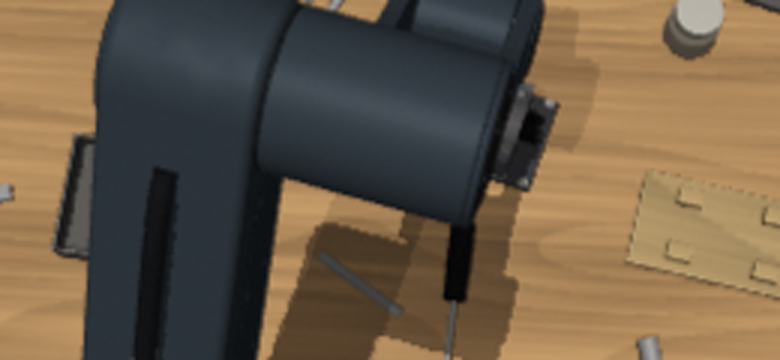

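The barrel sits centred in the V, with its rear face at the stop edge. The arm hides the tray from the top camera, so I'll check the shaft and the forces with the scene camera.

```bash
python3 - <<'E'
from m import *
P=params("scene"); im=snap("scene","s5.png"); cv2.imwrite("pics/s5c.png",cv2.resize(im[140:260,220:460,::-1],(800,400),interpolation=cv2.INTER_CUBIC))
for t,z in {"shaft":.012}.items():
  for d in imaging.cut_out("scene",t)[:4]: print(t,round(d["confidence"],2),np.round(d["box"],0),axis(d["pixels"],"scene",z,P))
for d in imaging.tip_of("scene","tray")[:1]: print(ray("scene",d["pixel"],0,P))
E
python3 f.py
```

```text
shaft 0.61 [289. 153.   4.  34.] {'n': 176, 'mean': array([ 0.282 , -0.2398]), 'dir_deg': np.float64(15.32), 'rc': array([ 278.1, -241.4]), 'size': array([204.4,  24.3]), 'ang': 15.22}
shaft 0.57 [404. 213.  40.  16.] {'n': 182, 'mean': array([0.4744, 0.2768]), 'dir_deg': np.float64(83.79), 'rc': array([474.5, 276.8]), 'size': array([148.4,  23. ]), 'ang': 83.53}
[0.47563059 0.26947241 0.        ]
tool f [-13.51  -1.75   0.86] sd [0.47 0.2  0.21] pos [592.4 -18.4  48.4] t 23.9
```

View pics/s5c.png

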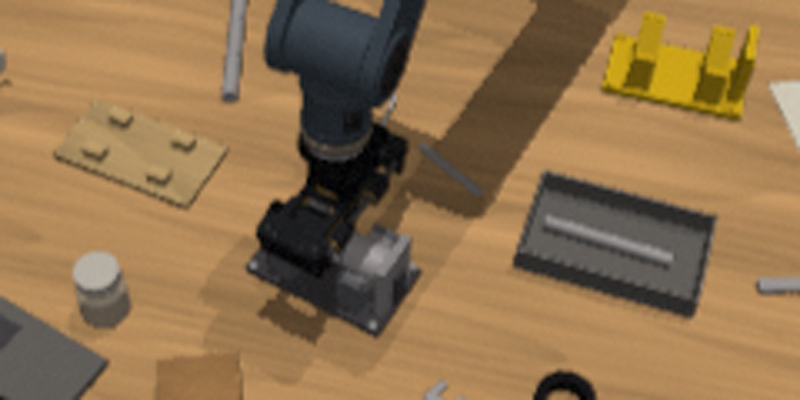

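The shaft lies in the tray and the press force is steady: about 13.5 N down and 1.7 N sideways.

```bash
python3 -c "
from rig import robot; print(robot.hand_in())"
```

```text
the job is handed in; nothing more can be done
None
```

I put the shaft in the tray, set the barrel in the V against the end stop, and handed in at about 24 s while still pressing it down. No verdict is reported, so this is what my last checks showed:

- **Shaft:** the scene camera shows it let go on the tray floor, its middle at about (0.474, 0.277) m. Estimates of the tray centre run from (0.467, 0.279) to (0.476, 0.269), so it is within about 10 mm in x and y.
- **Press:** the force was steady at about 13.5 N down and 1.7 N sideways. I work that out as roughly 10 N on one flank and 12 N on the other, because flank forces can't be read directly.
- **Position in the V:** the wrist picture shows the barrel centred. The tool position is within 1 mm of my estimate of the seat, with the barrel's height judged from the grasp.
- **Stop:** pushing the barrel along the V moved it about 1 mm and then met an 11 N reaction. The rear face also meets the stop edge in the wrist picture.
- **Bystanders:** none looked disturbed in the pictures, though I did not measure them.

Two things did not go cleanly. In the last top view the arm hid most of the tray, so the shaft check rests on the scene camera. The first press was also uneven, about 5 N sideways, and I corrected it before handing in.

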